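Register a hub carrier and build its bearing stack

TASK

On the garage bench, slide the hub carrier across the fixture plate until two of its edges sit flush against both stop bars. Then build up its spindle: the wide thrust washer first, the narrow spacer sleeve next, the ball bearing last, each lowered fully home (not dropped) and flat on the one below, with the carrier still flush against both stops at the end. Leave the impact driver, black housing, socket and wrench alone.

Things in the scene. Friction and masses are not known exactly. Their poses are not given: they have to be found in the camera images.
- fixture: fixed dark steel plate 180 x 180 x 10 mm with two bright stop bars 16 mm high above it. Origin: centre of the plate's underside, z up. One bar along its +x edge (inner face at x = +70 mm, y -75 to +75), the other along its +y edge (inner face at y = +70 mm, x -70 to +60)
- corner (a point): point on the plate's top surface where the two stops' inner faces would meet (fixture x = y = +70 mm, z = 10 mm)
- carrier: loose hub carrier, 0.7 kg: square aluminium flange 90 x 90 x 20 mm with a central upright steel spindle, lying on the plate short of both stops, slightly turned. Origin: centre of its underside; z up, x and y square to its sides. Spindle 20 mm diameter, 52 mm above the flange, top 8 mm tapered to 10 mm. Registered: origin at fixture x = y = +25 mm, axes parallel to the fixture's
- spindle_tip (a point): centre of the spindle's top end, 72 mm above the flange's underside
- washer: thick steel thrust washer, the widest and flattest ring, lying flat on the bench: outer diameter 60 mm, bore 26 mm, 10 mm thick. Origin: centre of its underside, z along its axis
- sleeve: steel spacer sleeve, the narrowest and tallest ring, standing upright on the bench: outer diameter 36 mm, bore 26 mm, 20 mm high. Origin: centre of its underside, z along its axis
- bearing: ball bearing with steel outer and inner races and a dark seal between, lying flat on the bench: outer diameter 46 mm, bore 26 mm, 14 mm thick. Origin: centre of its underside, z along its axis
- driver: bystander: red and black cordless impact driver standing on its battery, about 180 mm long and 205 mm high. Origin: centre of its underside
- housing: bystander: open black plastic cup with four lugs, 86 mm across the lugs, 90 mm high. Origin: centre of its underside
- socket: bystander: steel deep socket standing upright, 32 mm in diameter, 80 mm high. Origin: centre of its underside
- wrench: bystander: steel wrench about 190 mm long lying on the bench. Origin: its underside near mid-length; x along its length
There are look-alikes about, which are no part of the job. Leave any blue, purple or yellow look-alike of the sleeve alone.

How it is judged:
On the way, in this order (a step that is already met when the one before it is completed fails the run):
1. the carrier is registered flush against both stops (x of carrier in the frame of fixture between 0.022 and 0.028 m and y of carrier in the frame of fixture between 0.022 and 0.028 m and angle between the x axis of carrier and the x axis of fixture, either way round below 0.04 rad and z of carrier in the frame of fixture below 0.0125 m and angle between carrier's own z axis and vertical below 0.04 rad), for 0.2 s.
2. the thrust washer is fully home on the spindle (z of washer in the frame of carrier between 0.0175 and 0.0225 m and horizontal distance between washer and carrier below 0.006 m and angle between washer's own z axis and vertical below 0.08 rad), for 0.2 s.
3. the spacer sleeve is fully home on the spindle (z of sleeve in the frame of carrier between 0.0275 and 0.0325 m and horizontal distance between sleeve and carrier below 0.006 m and angle between sleeve's own z axis and vertical below 0.08 rad), for 0.2 s.
4. the ball bearing is fully home on the spindle (z of bearing in the frame of carrier between 0.0475 and 0.0525 m and horizontal distance between bearing and carrier below 0.006 m and angle between bearing's own z axis and vertical below 0.08 rad), for 0.2 s.
At the end, for the whole second after the job is handed in: Carrier flat on the plate, within 3 mm of both stops and parallel within 0.04 rad; undersides of washer, sleeve and bearing 20, 30 and 50 mm above the carrier's underside (within 2.5 mm), each within 6 mm of the spindle axis and flat within 0.08 rad; all at rest (all of step 1 and all of step 2 and all of step 3 and all of step 4 and linear speed of each of carrier, washer, sleeve, bearing below 0.02 m/s); the robot touches nothing.
It fails at once if a ring is dropped down the spindle (faster than 0.7 m/s) ((linear speed of washer above 0.7 m/s and horizontal distance between washer and carrier below 0.015 m and z of washer in the frame of carrier below 0.075 m) or (linear speed of sleeve above 0.7 m/s and horizontal distance between sleeve and carrier below 0.015 m and z of sleeve in the frame of carrier below 0.075 m) or (linear speed of bearing above 0.7 m/s and horizontal distance between bearing and carrier below 0.015 m and z of bearing in the frame of carrier below 0.075 m)).
It fails at once if the impact driver is moved more than 30 mm or tipped over (distance of driver from where it was at the start of the episode above 0.03 m or angle between driver's own z axis and vertical above 0.5 rad).
It fails at once if the plastic housing is moved more than 30 mm or tipped over (distance of housing from where it was at the start of the episode above 0.03 m or angle between housing's own z axis and vertical above 0.5 rad).
It fails at once if the deep socket is moved more than 30 mm or tipped over (distance of socket from where it was at the start of the episode above 0.03 m or angle between socket's own z axis and vertical above 0.5 rad).
It fails at once if the wrench is moved more than 30 mm (distance of wrench from where it was at the start of the episode above 0.03 m).
It also fails if it takes over 72 s, if anything falls off the work surface, if the arm or the gripper's body presses on something with over 40 N, if the wrist force passes 120 N, or if a joint passes its speed limit or range.

ROBOT

A 7-joint arm with a two-finger parallel gripper is mounted at the origin on the work surface. World frame = base frame: x ahead of the robot, y to its left, z up, the work surface at z = 0. Lengths are in m, angles in rad, forces in N, time in s.
With the tool pointing down it reaches from about 0.4 to 0.85 m from the base axis. Payload 10.4 kg.
Tool frame: the origin (TCP) lies midway between the tips of the shut fingers; the grasp point (between the pads) lies 19 mm behind it; z points along the fingers, y is the direction in which the jaws open and shut (so a half turn about z gives the same grasp; the last joint's range is limited). The gripper opens to 85 mm and grips with 20 to 120 N. Pads are 22 mm wide; open, the fingers measure 114 mm over their backs; the gripper's body (76 mm by 85 mm) begins 54 mm behind the grasp point. The pads swing forward as they close: fully open they stand 13 mm farther back than shut.
Start: joints at [-1.252, 0.332, -0.065, 1.46, 0.022, 1.35, -0.088], TCP at [0.209, 0.589, 0.231] pointing down, gripper open.
Joint ranges: [-2.6, 2.6], [-0.5, 2.12], [-1.47, 1.34], [0.16, 2.42], [-1.27, 4.41], [0.06, 2.06], [-2.6, 2.6]. Speed limits (rad/s): [2.22, 2.22, 2.79, 2.79, 3.14, 3.14, 3.14].

INTERFACE

Orientations are given as [roll, pitch, yaw] about the fixed x, y, z axes, in that order (R = Rz(yaw) Ry(pitch) Rx(roll)).
In Python, from workcell import robot, vision, close_job gives the robot as it stands.
- The arm moves only by the tool servo_tool, never from a script. Its argument "motion" is text: rows parted by semicolons, each of 5 numbers parted by spaces: the finger opening in m, from 0 to 0.0854, then the shift along the world's x, y, z in m, then the turn about the world's z in rad. In form: jaw dx dy dz roll; .... A call has 1 to 20 rows; each row is the pose to reach, as a shift and turn from the pose commanded when the call began; what a row does not reach only later rows make up. A row lasts 1/8 s, in which the tool goes at most 62.5 mm and 10.7 degrees, less where a joint would pass 70% of its speed; a pose out of reach is approached as far as the arm can. A call with a gripper value outside its range is refused whole. The fingers move at their own pace and stop on an object; the grip force is fixed at half the most. Time passes only in rows, so rows that repeat a pose let the fingers close. It gives the time, the measured TCP pose, the force and the opening at its end, in the units of the state.
- robot.sense(): the state, without advancing time (a new reading comes with each control period).
- vision.grab_frame(name): name is "scene" or "side" or "wrist"; returns a dict with "frame" (480x640x3 uint8, red, green, blue), "camera_matrix" (3x3 intrinsics, pixels), "dist_coeffs" ([k1, k2, p1, p2, k3] as OpenCV has them; the pictures are not rectified), "extrinsics" (4x4, takes a point from world to camera coordinates). Camera axes: x right, y up, looking along -z (the intrinsics and any distortion apply to the point x, -y, -z); pixel columns grow to the right and rows downward; lengths in m; the calibration is good to about 2 mm. A picture is of the moment at which its call begins. There is no depth.
- close_job(): hands the job in, once; it reports no verdict.
The state is a dict: "t": time; "joint_positions": joint angles; "qvel": joint speeds; "tau": joint torques, N m; "position": TCP position; "eef_rot": TCP orientation; "contact_force": force on the tool from outside, world axes, zero at the start; "torque": the same for the moment, N m; "grip_width": opening from 0.0 (shut) to 1.0 (fully open).
Only numpy, scipy, OpenCV 4.12 (cv2) and the standard library are available. Lean on these libraries where they do the work, as an engineer would, in place of code of your own. Each camera call takes 0.05 s, during which the arm holds its last target. There are 200 camera calls.

## Working session

There is one attempt and no reset: what is moved stays moved. The work goes in short steps, Python scripts to look and compute and a tool call to move; the robot and the scene stay as the last step left them, time stands still between calls to the robot, and variables do not carry over. Pictures are saved under pics/ and viewed, about 8 in all and at most 12, crops included, and the job is handed in when it is done.

Besides the shell and the picture viewer there is one more tool, called as name(argument=value, ...), one argument or row to a line, values as JSON. servo_tool: Moves the arm, as the interface text tells. Its arguments: {"type":"object","properties":{"motion":{"type":"string"}},"required":["motion"]}

```bash
mkdir -p pics; cat > h.py <<'E'
import numpy as np, cv2, json, pickle
from workcell import robot, vision
def grab(n, tag):
    f=vision.grab_frame(n); pickle.dump({k:np.array(v) for k,v in f.items()},open(f'pics/{tag}.pkl','wb'))
    cv2.imwrite(f'pics/{tag}.png',f['frame'][:,:,::-1]); return f
def load(tag): return pickle.load(open(f'pics/{tag}.pkl','rb'))
F=np.diag([1,-1,-1.])
def P(f):
    E=F@f['extrinsics'][:3]; return E  # opencv world->cam
def proj(f,X):
    E=P(f); r=cv2.Rodrigues(E[:,:3])[0]
    return cv2.projectPoints(np.array(X,float).reshape(-1,1,3),r,E[:,3],f['camera_matrix'],f['dist_coeffs'])[0][:,0]
def ray(f,uv):
    E=P(f); n=cv2.undistortPoints(np.array(uv,float).reshape(-1,1,2),f['camera_matrix'],f['dist_coeffs'])[:,0]
    d=np.c_[n,np.ones(len(n))]@E[:,:3]; return -E[:,:3].T@E[:,3], d
def at_z(f,uv,z):
    c,d=ray(f,uv); return c+d*((z-c[2])/d[:,2])[:,None]
def tri(f1,u1,f2,u2):
    c1,d1=ray(f1,u1);c2,d2=ray(f2,u2);out=[]
    for a,b in zip(d1,d2):
        s=np.linalg.lstsq(np.c_[a,-b],c2-c1,rcond=None)[0]; p,q=c1+s[0]*a,c2+s[1]*b
        out.append(np.r_[(p+q)/2,np.linalg.norm(p-q)])
    return np.array(out)
def crop(tag,x,y,w,h,s,out,marks=()):
    f=load(tag); im=f['frame'][y:y+h,x:x+w,::-1].copy(); im=cv2.resize(im,None,fx=s,fy=s,interpolation=cv2.INTER_CUBIC)
    for m in marks: cv2.drawMarker(im,(int((m[0]-x)*s),int((m[1]-y)*s)),(0,0,255),0,8,1)
    cv2.imwrite(f'pics/{out}.png',im)
np.set_printoptions(precision=4,suppress=True)
E
python3 - <<'E'
from h import *
for n in('scene','side','wrist'):
    f=grab(n,n+'0'); print(n,ray(f,[[320,240]]),f['camera_matrix'][0,0],f['dist_coeffs'])
a=np.hstack([cv2.resize(load(n+'0')['frame'],(400,300)) for n in('side','wrist')])
cv2.imwrite('pics/sw.png',a[:,:,::-1])
print(robot.sense())
E
```

```text
scene (array([1.2366, 0.8146, 1.0563]), array([[-0.462 , -0.5476, -0.6984]])) 533.4156360686585 [-0.0914  0.      0.      0.      0.    ]
side (array([-0.0067, -0.8373,  0.659 ]), array([[ 0.4924,  0.7197, -0.4896]])) 551.5186123252716 [-0.0236  0.      0.      0.      0.    ]
wrist (array([0.1293, 0.6174, 0.3746]), array([[ 0.3201, -0.1292, -0.9388]])) 379.4148613308703 [-0.0538  0.      0.      0.      0.    ]
{'t': 0.15, 'joint_positions': array([-1.2516,  0.3327, -0.0647,  1.4607,  0.0216,  1.3499, -0.0885]), 'qvel': array([-0.0002, -0.0014, -0.002 , -0.0014, -0.001 , -0.0007, -0.0005]), 'tau': array([  0.0016, -62.5835,   0.0497, -39.1848,   0.0163,   0.0077,
         0.    ]), 'position': array([0.2094, 0.5886, 0.2307]), 'eef_rot': array([-3.1406,  0.0001,  2.7998]), 'contact_force': array([-0.0285, -0.1379, -0.1982]), 'torque': array([-0.0274, -0.0048, -0.0195]), 'grip_width': 0.999235284122082}
```

View pics/scene0.png

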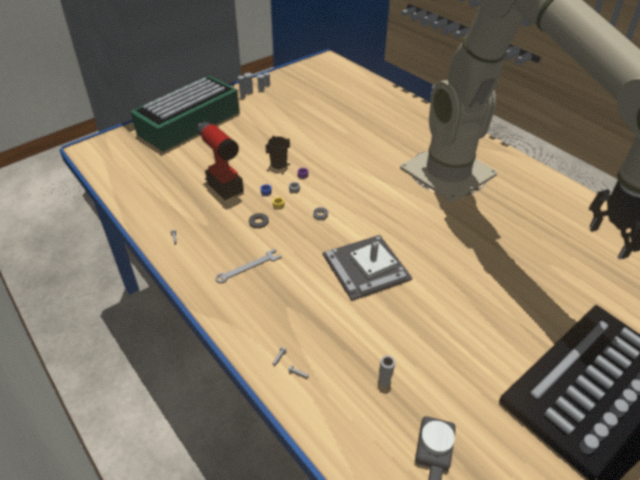

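View pics/side0.png

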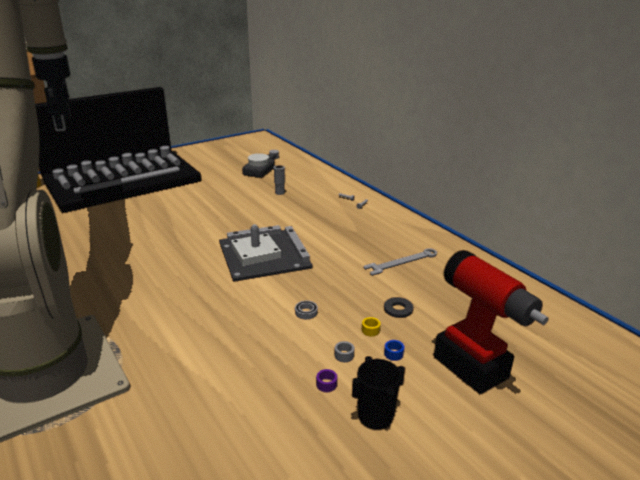

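Scene: washer (259,220), bearing (320,213), grey sleeve (294,187). The look-alikes are blue (266,190), yellow (278,203) and purple (303,173). In side they are washer (398,307), bearing (306,310), sleeve (345,351), blue (394,350), yellow (371,326) and purple (327,380). The fixture is at scene (367,266), side (265,253). Next I take close crops.

```bash
python3 - <<'E'
from h import *
crop('scene0',315,225,105,80,7.5,'c1')
crop('side0',210,215,110,70,7,'c2')
a=load('scene0')['frame'][165:235,240:335,::-1]; b=load('side0')['frame'][290:395,300:420,::-1]
A=cv2.resize(a,None,fx=4,fy=4,interpolation=2);B=cv2.resize(b,None,fx=3.3,fy=3.3,interpolation=2)
h=max(A.shape[0],B.shape[0]);im=np.zeros((h,A.shape[1]+B.shape[1],3),np.uint8);im[:A.shape[0],:A.shape[1]]=A;im[:B.shape[0],A.shape[1]:]=B
cv2.imwrite('pics/c3.png',im);print(im.shape)
s,d=load('scene0'),load('side0')
print(tri(s,[[259,220],[320,213],[294,187],[374,244],[386,360]],d,[[398,307],[306,310],[345,351],[255,228],[279,168]]))
E
```

```text
(346, 776, 3)
[[ 0.6277 -0.1876  0.0051  0.0013]
 [ 0.4687 -0.0969  0.0067  0.0006]
 [ 0.4571 -0.2405  0.0105  0.0013]
 [ 0.4883  0.1457  0.0757  0.0014]
 [ 0.7127  0.4199  0.0778  0.0015]]
```

View pics/c1.png

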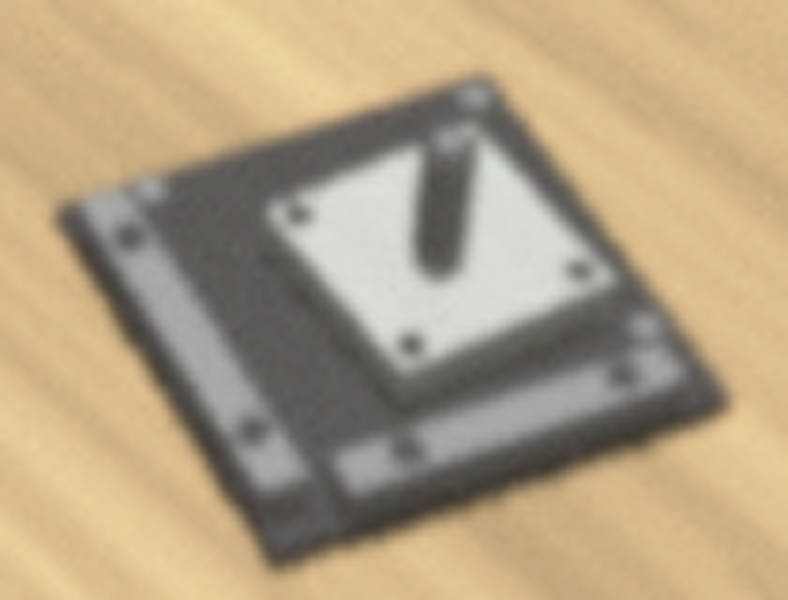

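View pics/c3.png

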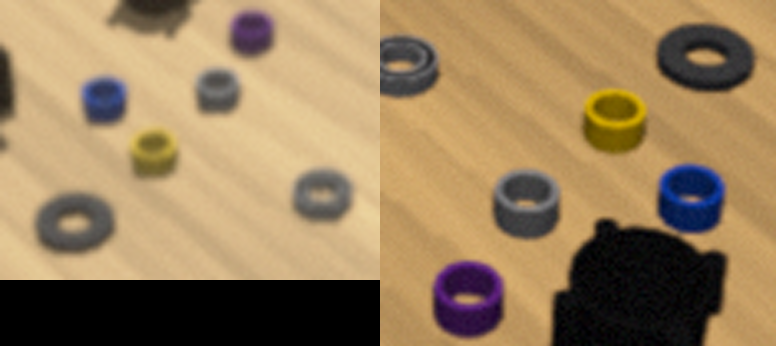

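c1 shows the carrier flange corners at crop (265,212), (395,378), (612,285) and (480,125). The stop bars are on the left (+x) and lower right (+y), so the carrier sits short of both. c3 confirms that the plain grey sleeve is distinct from the blue, yellow and purple ones; the washer is dark and wide, and the bearing has two races.

```bash
python3 - <<'E'
from h import *
s,d=load('scene0'),load('side0')
o=np.array([315,225]);pl=np.array([[62,207],[483,72],[732,395],[275,560]])/7.5+o
a=at_z(s,pl,.01);print(a,a[:,:2].mean(0)); 
e=a-np.roll(a,-1,0);print(np.hypot(e[:,0],e[:,1]))
ca=np.array([[265,212],[395,375],[612,285],[480,125]])/7.5+o
a=at_z(s,ca,.03);print(a,a.mean(0));e=a-np.roll(a,-1,0);print(np.hypot(e[:,0],e[:,1]))
print('yellow,blue,purple',tri(s,[[278,203],[266,190],[303,173]],d,[[371,326],[394,350],[327,380]]))
print('housing,driver',at_z(s,[[278,162],[225,185]],0))
E
```

```text
[[0.569  0.038  0.01  ]
 [0.3991 0.0833 0.01  ]
 [0.4455 0.256  0.01  ]
 [0.6194 0.2104 0.01  ]] [0.5082 0.1469]
[0.1758 0.1788 0.1798 0.1796]
[[0.5267 0.1005 0.03  ]
 [0.5443 0.187  0.03  ]
 [0.4556 0.2041 0.03  ]
 [0.4356 0.1169 0.03  ]] [0.4905 0.1521 0.03  ]
[0.0883 0.0903 0.0895 0.0926]
yellow,blue,purple [[ 0.5411 -0.2099  0.0097  0.0003]
 [ 0.5329 -0.2853  0.0088  0.001 ]
 [ 0.3898 -0.2811  0.0094  0.0021]]
housing,driver [[ 0.4088 -0.3911  0.    ]
 [ 0.6138 -0.3976  0.    ]]
```

servo_tool(
  motion="0.07 0.06 -0.06 0.03 0; 0.07 0.11 -0.11 0.05 0.1; 0.07 0.16 -0.16 0.07 0.2; 0.07 0.2 -0.21 0.09 0.3; 0.07 0.24 -0.27 0.11 0.34; 0.07 0.27 -0.33 0.12 0.34; 0.07 0.29 -0.39 0.12 0.34; 0.07 0.31 -0.44 0.12 0.34; 0.07 0.31 -0.44 0.12 0.34; 0.07 0.31 -0.44 0.12 0.34",
)

```text
t: 1.4
position: [0.5212, 0.1433, 0.3518]
eef_rot: [-3.141, 0.001, 3.131]
contact_force: [0.3, 0.9, 0.3]
grip_width: 0.823
```

```bash
python3 - <<'E'
from h import *
f=grab('wrist','w1'); print(robot.sense()['position'],robot.sense()['eef_rot'],robot.sense()['t']); print(ray(f,[[320,240]]))
cv2.imwrite('pics/w1b.png',cv2.resize(f['frame'],(800,600),interpolation=2)[:,:,::-1])
E
```

```text
[0.5201 0.1467 0.3514] [-3.1415  0.0002  3.1353] 1.45
(array([0.436 , 0.1447, 0.4957]), array([[ 0.3456, -0.0184, -0.9384]]))
```

View pics/w1b.png

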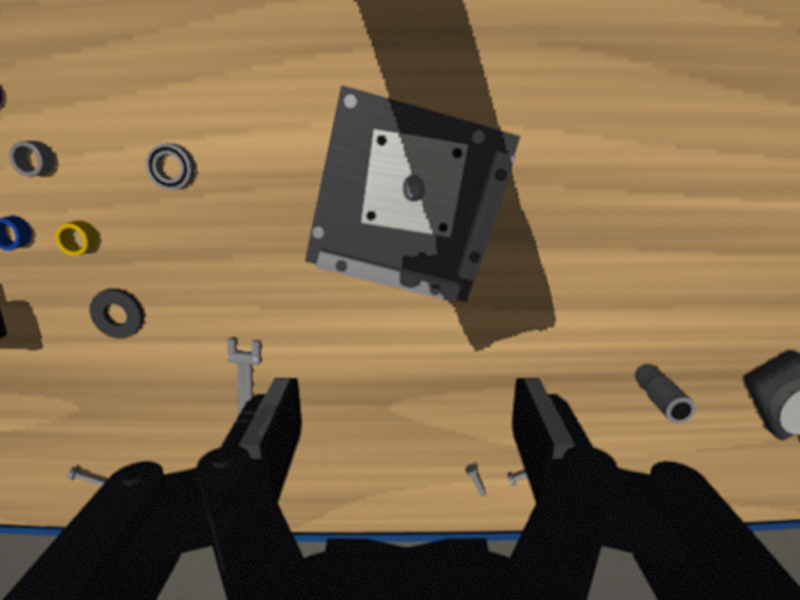

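The wrist view (scaled 1.25) shows plate corners at (343,86), (519,136), (466,302) and (306,262), and flange corners at (374,129), (467,144), (449,237) and (361,221). The rings are at (117,313), (171,166) and (30,158).

```bash
cat >> h.py <<'E'
from scipy.optimize import least_squares
def sq(p,half,z): # p=x,y,yaw
    c,s=np.cos(p[2]),np.sin(p[2]); q=np.array([[1,1],[-1,1],[-1,-1],[1,-1]])*half
    return np.c_[q@np.array([[c,s],[-s,c]])+p[:2],np.full(4,z)]
def fitsq(obs,half,z,p0): # obs: list (frame, 4 px in order ++,-+,--,+-)
    r=least_squares(lambda p:np.concatenate([(proj(f,sq(p,half,z))-u).ravel() for f,u in obs]),p0)
    return r.x, r.fun.reshape(-1,2)
E
python3 - <<'E'
from h import *
s,d,w=load('scene0'),load('side0'),load('w1')
pw=np.array([[466,302],[519,136],[343,86],[306,262]])/1.25
cw=np.array([[449,237],[467,144],[374,129],[361,221]])/1.25
o=np.array([315,225])
ps=np.array([[275,560],[732,395],[483,72],[62,207]])/7.5+o
cs=np.array([[395,375],[612,285],[480,125],[265,212]])/7.5+o
for n,ob in(('w',[(w,pw)]),('s',[(s,ps)])): print('plate',n,*fitsq(ob,.09,.01,[.5,.15,-.25]))
for n,ob in(('w',[(w,cw)]),('s',[(s,cs)])): print('car',n,*fitsq(ob,.045,.03,[.49,.15,-.2]))
# rings: pixels
uw=np.array([[117,313],[171,166],[30,158]])/1.25
us=np.array([[240+75/4,165+221/4],[240+323/4,165+193/4],[240+218/4,165+90/4]])
ud=np.array([[300+(706-380)/3.3,290+56/3.3],[306,310],[300+(526-380)/3.3,290+203/3.3]])
print(tri(s,us,d,ud));print(tri(s,us,w,uw));print(tri(d,ud,w,uw))
E
```

```text
plate w [ 0.5079  0.1454 -0.2695] [[ 0.6639  0.4473]
 [ 1.4446  0.2282]
 [-1.2861 -0.2978]
 [-0.776  -0.065 ]]
plate s [ 0.5082  0.1468 -0.2665] [[ 0.1051 -0.2336]
 [ 0.4796  0.2156]
 [ 0.4544 -0.1419]
 [-1.0495  0.0323]]
car w [ 0.4884  0.1497 -0.1758] [[ 0.4106 -0.2451]
 [ 0.6559  0.3791]
 [-0.5233 -0.8288]
 [-0.5426  0.8187]]
car s [ 0.4906  0.1521 -0.2038] [[ 0.1564 -0.0795]
 [ 0.2913  0.2526]
 [-0.4083  0.3456]
 [-0.0592 -0.5172]]
[[ 0.629  -0.1878  0.0048  0.0022]
 [ 0.4682 -0.0956  0.0062  0.0015]
 [ 0.4563 -0.2392  0.0088  0.0015]]
[[ 0.6289 -0.1864  0.006   0.0008]
 [ 0.4685 -0.0947  0.0074  0.0009]
 [ 0.4556 -0.241   0.0093  0.0038]]
[[ 0.6299 -0.1881  0.0045  0.0006]
 [ 0.4689 -0.0959  0.006   0.0001]
 [ 0.4556 -0.2418  0.0111  0.0006]]
```

servo_tool(
  motion="0.05 -0.05 0.01 -0.05 -0.13; 0.05 -0.1 0.02 -0.1 -0.266; 0.05 -0.103 0.022 -0.16 -0.266; 0.05 -0.103 0.022 -0.22 -0.266; 0.05 -0.103 0.022 -0.27 -0.266; 0.05 -0.103 0.022 -0.31 -0.266; 0.05 -0.103 0.022 -0.33 -0.266; 0.05 -0.103 0.022 -0.338 -0.266; 0.05 -0.103 0.022 -0.338 -0.266; 0.05 -0.103 0.022 -0.338 -0.266",
)

```text
t: 2.7
position: [0.417, 0.1715, 0.0143]
eef_rot: [3.14, 0.001, 2.874]
contact_force: [0.4, 0.3, 0.4]
grip_width: 0.587
```

```bash
python3 - <<'E'
from h import *
f=grab('wrist','w2'); s=robot.sense(); print(s['position'],s['eef_rot'],s['t'],s['contact_force'],s['grip_width'])
a=cv2.resize(f['frame'][:,:,::-1],(400,300));b=cv2.resize(grab('side','s2')['frame'][190:300,190:337,::-1],(400,300),interpolation=2)
cv2.imwrite('pics/v2.png',np.hstack([a,b]))
E
```

```text
[0.417  0.1714 0.0143] [3.1402 0.001  2.874 ] 2.75 [ 0.0101 -0.2384 -0.779 ] 0.593054805047766
```

View pics/v2.png

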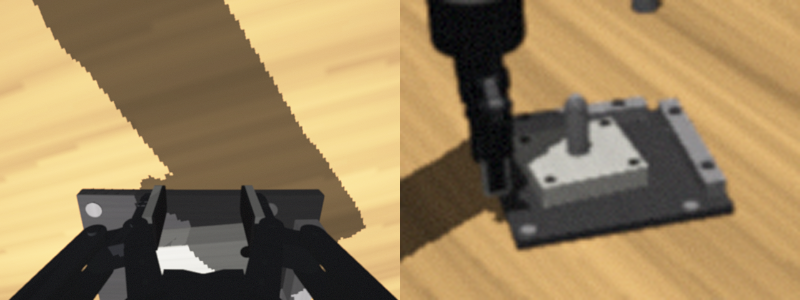

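servo_tool(
  motion="0.05 0.0077 -0.0021 -0.001 0; 0.05 0.0135 -0.0037 -0.001 0; 0.05 0.0193 -0.0053 -0.001 0; 0.05 0.025 -0.0069 -0.001 0; 0.05 0.03 -0.0082 -0.001 0; 0.05 0.035 -0.0096 -0.001 0; 0.05 0.04 -0.011 -0.001 0; 0.05 0.045 -0.0124 -0.001 0; 0.05 0.05 -0.0137 -0.001 0; 0.05 0.055 -0.0151 -0.001 0; 0.05 0.055 -0.0151 -0.001 0",
)

```text
t: 4.18
position: [0.4709, 0.1561, 0.0121]
eef_rot: [-3.141, -0.002, 2.874]
contact_force: [-4.8, 2.0, 3.8]
grip_width: 0.587
```

servo_tool(
  motion="0.05 0.002 -0.0005 0 0; 0.05 0.004 -0.0011 0 0; 0.05 0.004 -0.0011 0 0",
)

```text
t: 4.55
position: [0.4742, 0.1552, 0.0121]
eef_rot: [-3.141, -0.003, 2.874]
contact_force: [-7.3, 3.0, 5.6]
grip_width: 0.585
```

servo_tool(
  motion="0.05 0.002 -0.0005 0 0; 0.05 0.003 -0.0008 0 0; 0.05 0.003 -0.0008 0 0",
)

```text
t: 4.92
position: [0.477, 0.1544, 0.0121]
eef_rot: [-3.141, -0.003, 2.874]
contact_force: [-8.4, 2.3, 6.2]
grip_width: 0.584
```

servo_tool(
  motion="0.05 0.002 -0.0005 0 0; 0.05 0.003 -0.0008 0 0; 0.05 0.003 -0.0008 0 0",
)

```text
t: 5.3
position: [0.4771, 0.1544, 0.0118]
eef_rot: [-3.14, -0.009, 2.875]
contact_force: [-22.1, 4.4, 18.8]
grip_width: 0.586
```

servo_tool(
  motion="0.05 -0.01 0.0027 0 0; 0.05 -0.022 0.006 0 0; 0.04 -0.022 0.006 0.05 0; 0.04 -0.022 0.006 0.11 0.18; 0.04 -0.015 0 0.14 0.36; 0.04 0 -0.03 0.14 0.54; 0.04 0.015 -0.06 0.14 0.72; 0.04 0.0252 -0.0879 0.14 0.9; 0.04 0.0252 -0.0879 0.14 1.08; 0.04 0.0252 -0.0879 0.14 1.26; 0.04 0.0252 -0.0879 0.14 1.44; 0.04 0.0252 -0.0879 0.08 1.57; 0.04 0.0252 -0.0879 0.03 1.57; 0.04 0.0252 -0.0879 0.004 1.57; 0.04 0.0252 -0.0879 0.0 1.57; 0.04 0.0252 -0.0879 0.0 1.57",
)

```text
t: 7.3
position: [0.507, 0.0653, 0.0133]
eef_rot: [-3.141, -0.0, -1.839]
contact_force: [-0.2, 0.6, 0.7]
grip_width: 0.465
```

```bash
python3 - <<'E'
from h import *
s=robot.sense(); print(s['position'],s['eef_rot'],s['t'],s['contact_force'],s['grip_width'],s['joint_positions'])
a=cv2.resize(grab('scene','sc3')['frame'][225:305,315:420,::-1],(400,300),interpolation=2);b=cv2.resize(grab('side','s3')['frame'][190:300,190:337,::-1],(400,300),interpolation=2)
cv2.imwrite('pics/v3.png',np.hstack([a,b]))
E
```

```text
[0.507  0.0653 0.0133] [-3.1412 -0.0003 -1.8395] 7.3 [-0.184   0.5533  0.727 ] 0.465469733815718 [-0.0514  0.3352 -0.1878  1.965   0.0826  0.8484  2.5892]
```

View pics/v3.png

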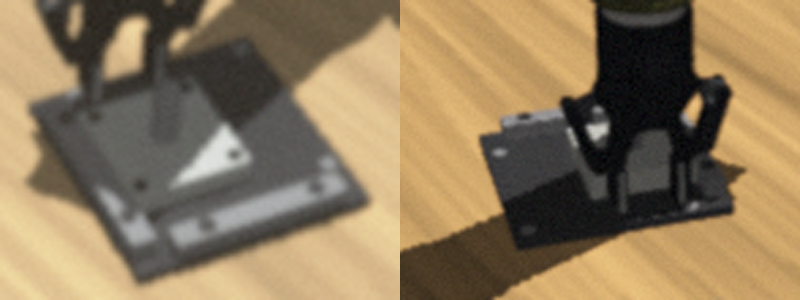

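The carrier is flush on the +x bar, and the fingers are behind its -y edge. Now I push along +y.

servo_tool(
  motion="0.04 0.0016 0.0058 -0.001 0; 0.04 0.0032 0.0116 -0.001 0; 0.04 0.0045 0.0164 -0.001 0; 0.04 0.0058 0.021 -0.001 0; 0.04 0.0071 0.0257 -0.001 0; 0.04 0.0083 0.03 -0.001 0; 0.04 0.0095 0.0345 -0.001 0; 0.04 0.0106 0.0386 -0.001 0; 0.04 0.0111 0.0405 -0.001 0; 0.04 0.0111 0.0405 -0.001 0",
)

```text
t: 8.65
position: [0.5175, 0.1035, 0.0115]
eef_rot: [3.141, -0.003, -1.841]
contact_force: [-4.0, -8.1, 6.9]
grip_width: 0.468
```

servo_tool(
  motion="0.04 0.0005 0.0019 0 0; 0.04 0.0008 0.0029 0 0; 0.04 0.0008 0.0029 0 0",
)

```text
t: 9.02
position: [0.5181, 0.106, 0.0114]
eef_rot: [3.141, -0.004, -1.841]
contact_force: [-5.0, -9.9, 7.8]
grip_width: 0.472
```

servo_tool(
  motion="0.04 0.0005 0.0019 0 0; 0.04 0.0008 0.0029 0 0; 0.04 0.0008 0.0029 0 0",
)

```text
t: 9.4
position: [0.5189, 0.1088, 0.0114]
eef_rot: [3.141, -0.004, -1.841]
contact_force: [-4.8, -9.2, 8.1]
grip_width: 0.472
```

servo_tool(
  motion="0.04 0.0005 0.0019 0 0; 0.04 0.0008 0.0029 0 0; 0.04 0.0008 0.0029 0 0",
)

```text
t: 9.78
position: [0.519, 0.1091, 0.0114]
eef_rot: [3.139, -0.008, -1.843]
contact_force: [-9.7, -19.7, 15.3]
grip_width: 0.468
```

servo_tool(
  motion="0.04 0.0005 0.0019 0 0; 0.04 0.0006 0.0022 0 0; 0.04 0.0006 0.0022 0 0",
)

```text
t: 10.15
position: [0.519, 0.1091, 0.0113]
eef_rot: [3.138, -0.011, -1.844]
contact_force: [-12.6, -27.0, 21.8]
grip_width: 0.468
```

servo_tool(
  motion="0.04 -0.0025 -0.01 0 0; 0.04 -0.005 -0.02 0 0; 0.04 -0.005 -0.02 0.05 0; 0.08 -0.005 -0.02 0.11 -0.18; 0.08 -0.01 -0.02 0.17 -0.36; 0.08 -0.02 -0.017 0.23 -0.54; 0.08 -0.02 -0.017 0.28 -0.72; 0.08 -0.02 -0.017 0.29 -0.9; 0.08 -0.02 -0.017 0.29 -1.08; 0.08 -0.02 -0.017 0.29 -1.26; 0.08 -0.02 -0.017 0.29 -1.3; 0.08 -0.02 -0.017 0.29 -1.3; 0.08 -0.02 -0.017 0.29 -1.3",
)

```text
t: 11.78
position: [0.5007, 0.0997, 0.3013]
eef_rot: [3.141, -0.0, -3.138]
contact_force: [1.2, -0.0, -0.4]
grip_width: 0.94
```

```bash
python3 - <<'E'
from h import *
f=grab('wrist','w4');s=robot.sense(); print(s['position'],s['eef_rot'],s['t'],s['contact_force'],s['grip_width'])
P0=np.array([.5387,.1635])
u=proj(f,[[*P0,.03],[*P0,.082],[.629,-.187,.01],[.4685,-.0955,.014]]);print(u)
x,y=(u[0]-[80,50]).astype(int); x=min(x,480);print(x,y)
a=cv2.resize(f['frame'][y:y+120,x:x+160,::-1],(800,600),interpolation=2); cv2.imwrite('pics/v4.png',a)
E
```

```text
[0.5007 0.0997 0.3013] [ 3.1414 -0.     -3.1383] 11.825 [ 0.2067 -0.0833  0.2421] 0.9339509507936555
[[380.6067 215.8906]
 [387.6929 230.5157]
 [102.8881 277.8808]
 [152.8927 151.9176]]
300 165
```

View pics/v4.png

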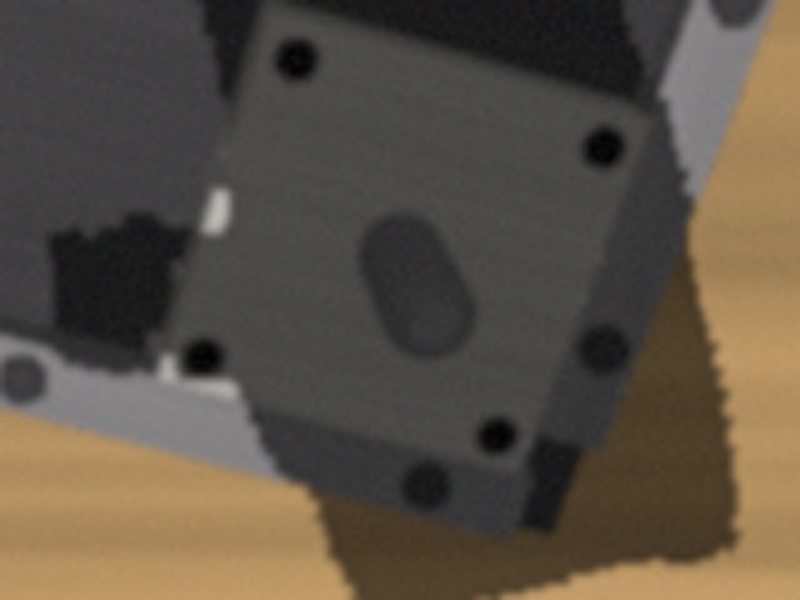

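The carrier sits flush against both bars with no visible gap. Flange corners in the crop are (270,2), (650,103), (528,472) and (170,360), and the spindle tip is near (430,310).

```bash
cat >> h.py <<'E'
def ring(f,X,R,z): # dark/grey (unsaturated) blob near X; returns centre at height z
    u=proj(f,[X])[0]; hsv=cv2.cvtColor(np.ascontiguousarray(f['frame']),cv2.COLOR_RGB2HSV)
    m=(hsv[:,:,1]<70).astype(np.uint8); k=np.zeros_like(m); cv2.circle(k,(int(u[0]),int(u[1])),R,1,-1); m*=k
    m=cv2.morphologyEx(m,cv2.MORPH_OPEN,np.ones((3,3)))
    c=max(cv2.findContours(m,0,cv2.CHAIN_APPROX_NONE)[0],key=cv2.contourArea); e=cv2.fitEllipse(cv2.convexHull(c))
    return u,e,at_z(f,[e[0]],z)[0]
E
python3 - <<'E'
from h import *
f=load('w4'); o=np.array([300,165])
c=np.array([[528,472],[650,103],[270,2],[170,360]])/5+o
p,r=fitsq([(f,c)],.045,.03,[.54,.16,-.27]);print(p,r.round(2).tolist())
print('tip',at_z(f,[np.array([430,312])/5+o],.082))
print(ring(f,[.629,-.1875,.01],40,.005),ring(f,[.4685,-.0955,.014],30,.007))
E
```

```text
[ 0.5354  0.1637 -0.2593] [[-0.26, -1.58], [1.55, 0.24], [0.27, -0.83], [-1.64, 2.34]]
tip [[0.5354 0.1616 0.082 ]]
(array([102.5166, 277.8765]), ((103.74665069580078, 276.5724182128906), (39.90780258178711, 46.51760482788086), 118.84564971923828), array([ 0.6295, -0.1887,  0.005 ])) (array([152.8927, 151.9176]), ((154.543701171875, 151.5299835205078), (39.72056579589844, 44.11125183105469), 118.6015625), array([ 0.4689, -0.0967,  0.007 ]))
```

servo_tool(
  motion="0.08 0.03 -0.05 -0.02 0; 0.08 0.06 -0.1 -0.04 0; 0.08 0.09 -0.155 -0.08 0; 0.08 0.11 -0.21 -0.13 0; 0.08 0.1286 -0.26 -0.17 0; 0.08 0.1286 -0.2879 -0.2 0; 0.08 0.1286 -0.2879 -0.25 0; 0.08 0.1286 -0.2879 -0.28 0; 0.08 0.1286 -0.2879 -0.295 0; 0.08 0.1286 -0.2879 -0.303 0; 0.08 0.1286 -0.2879 -0.303 0",
)

```text
t: 13.2
position: [0.6299, -0.1882, -0.001]
eef_rot: [-3.142, 0.001, -3.139]
contact_force: [0.2, 0.3, 0.1]
grip_width: 0.932
```

```bash
python3 - <<'E'
from h import *
f=grab('wrist','w5');s=robot.sense(); print(s['position'],s['eef_rot'],s['t'],s['contact_force'],s['grip_width'])
a=f['frame'][:,:,::-1]; cv2.imwrite('pics/v5.png',a)
E
```

```text
[ 0.6302 -0.1884 -0.0005] [-3.1413  0.0016 -3.139 ] 13.25 [ 0.9686 -0.7223  0.7093] 0.936502090684676
```

View pics/v5.png

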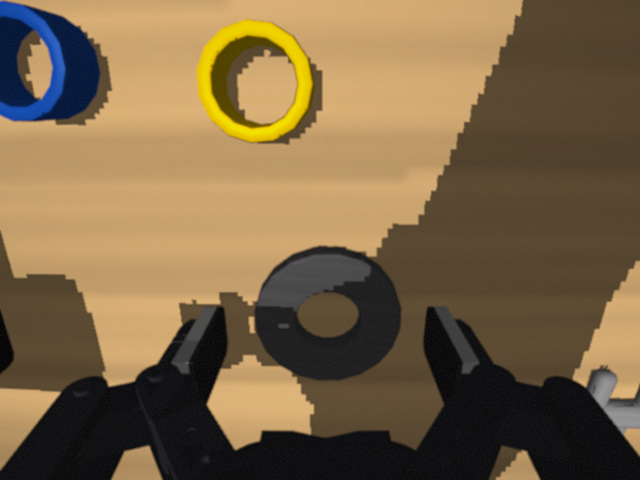

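```bash
python3 - <<'E'
from h import *
f=load('w5'); x,y=.630,-.1884
print(proj(f,[[x,y,.01],[x,y,.005],[x-.011,y+.04,.01],[x+.011,y+.04,.01],[x-.011,y+.04,.028]]))
print(at_z(f,[[328,313],[328,316]],.01), ring(f,[x,y,.005],85,.005)[1])
E
```

```text
[[323.9584 323.7779]
 [323.9966 317.1894]
 [424.6193 299.8774]
 [419.6149 346.326 ]
 [437.024  324.9431]]
[[ 0.625  -0.1868  0.01  ]
 [ 0.6264 -0.1868  0.01  ]] ((327.67669677734375, 313.5429992675781), (133.14947509765625, 145.07568359375), 88.71728515625)
```

servo_tool(
  motion="0.08 -0.0035 0.0013 -0.002 0; 0.05 -0.0035 0.0013 -0.002 0; 0.05 -0.0035 0.0013 -0.002 0; 0.05 -0.0035 0.0013 -0.002 0; 0.05 -0.0035 0.0013 -0.002 0; 0.05 -0.0035 0.0013 -0.002 0",
)

```text
t: 14.0
position: [0.6262, -0.1872, -0.0023]
eef_rot: [-3.141, 0.001, -3.139]
contact_force: [-3.5, 0.4, 9.5]
grip_width: 0.666
```

servo_tool(
  motion="0.05 0 0 0.01 0; 0.05 0 0 0.04 0; 0.05 0 0 0.06 0; 0.05 0 0 0.06 0",
)

```text
t: 14.5
position: [0.6271, -0.1874, 0.0583]
eef_rot: [-3.141, 0.003, -3.139]
contact_force: [0.2, -0.1, -3.3]
grip_width: 0.671
```

```bash
python3 - <<'E'
from h import *
f=grab('wrist','w6');s=robot.sense(); print(s['position'],s['eef_rot'],s['t'],s['contact_force'],s['grip_width'])
x,y,z=s['position']; print(ring(f,[x,y,z+.007],85,z+.007), proj(f,[[x,y,z+.012]]))
g=grab('side','s6'); u=proj(g,[[x,y,z]])[0].astype(int);print(u)
b=cv2.resize(g['frame'][u[1]-45:u[1]+15,u[0]-40:u[0]+40,::-1],(400,300),interpolation=2)
cv2.imwrite('pics/v6.png',np.hstack([cv2.resize(f['frame'][200:440,160:480,::-1],(400,300)),b]))
E
```

```text
[ 0.6262 -0.1871  0.0567] [-3.1414  0.0011 -3.1394] 14.55 [ 0.2461  0.4231 -2.3952] 0.6658642838854344
(array([324.9877, 314.4233]), ((323.9661865234375, 321.90606689453125), (128.7212371826172, 169.25872802734375), 91.34915924072266), array([ 0.6298, -0.1875,  0.0637])) [[324.9721 320.9496]]
[398 285]
```

View pics/v6.png

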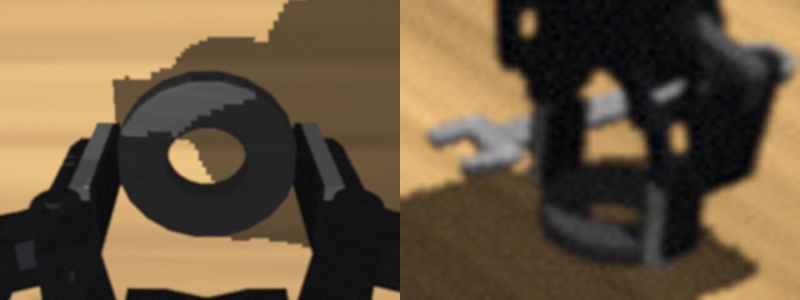

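servo_tool(
  motion="0.05 -0.01 0.04 0.03 0; 0.05 -0.025 0.09 0.06 0; 0.05 -0.04 0.145 0.08 0; 0.05 -0.055 0.2 0.08 0; 0.05 -0.07 0.25 0.08 0; 0.05 -0.08 0.3 0.07 0; 0.05 -0.087 0.335 0.055 0; 0.05 -0.0888 0.3492 0.045 0; 0.05 -0.0888 0.3492 0.045 0; 0.05 -0.0888 0.3492 0.045 0; 0.05 -0.0888 0.3492 0.045 0",
)

```text
t: 15.98
position: [0.5378, 0.1606, 0.1018]
eef_rot: [-3.141, 0.001, 3.142]
contact_force: [0.5, 0.1, -1.8]
grip_width: 0.665
```

```bash
python3 - <<'E'
from h import *
s=robot.sense();x,y,z=s['position'];print(s['position'],s['t'],s['contact_force'])
w=grab('wrist','w7');a=w['frame'][200:440,160:480,::-1]
out=[cv2.resize(a,(400,300))]
for n in('scene','side'):
    g=grab(n,n+'7');u=proj(g,[[x,y,z]])[0].astype(int);o=(u[0]-32,u[1]-20);print(n,o)
    out.append(cv2.resize(g['frame'][o[1]:o[1]+48,o[0]:o[0]+64,::-1],(400,300),interpolation=2))
cv2.imwrite('pics/v7.png',np.vstack([np.hstack(out[:2]),np.hstack([out[2],np.zeros_like(out[2])])]))
print(proj(w,[[.537,.1625,.082],[x,y,z+.0125]]))
E
```

```text
[0.5378 0.1606 0.1018] 15.975 [ 0.4706  0.1224 -1.7789]
scene (np.int64(332), np.int64(228))
side (np.int64(238), np.int64(189))
[[328.3481 286.8686]
 [324.3354 325.6106]]
```

View pics/v7.png

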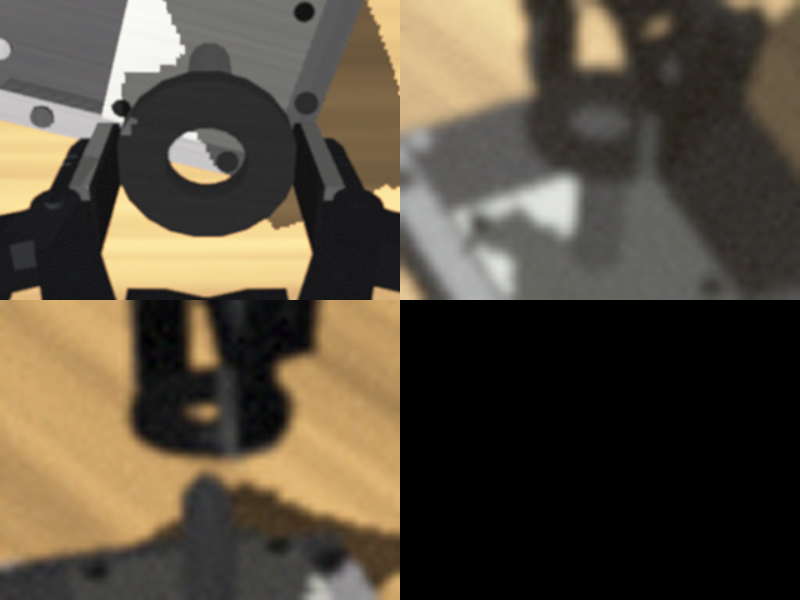

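servo_tool(
  motion="0.05 -0.0005 0.0003 -0.002 0; 0.05 -0.0005 0.0003 -0.004 0; 0.05 -0.0005 0.0003 -0.005 0",
)

```text
t: 16.5
position: [0.5364, 0.1625, 0.0961]
eef_rot: [-3.142, -0.0, -3.139]
contact_force: [0.3, -1.0, -2.0]
grip_width: 0.668
```

```bash
python3 - <<'E'
from h import *
for i in range(3):
    f=grab('side','s8');s=robot.sense();print(s['position'],s['contact_force'])
E
```

```text
[0.5364 0.1625 0.096 ] [ 0.9235  0.7431 -1.5067]
[0.5365 0.1625 0.0961] [ 0.1752  0.0236 -1.6789]
[0.5365 0.1625 0.0963] [-0.5465  0.0598 -2.0099]
```

servo_tool(
  motion="0.05 0 0 -0.006 0; 0.05 0 0 -0.012 0; 0.05 0 0 -0.018 0; 0.05 0 0 -0.024 0; 0.05 0 0 -0.03 0; 0.05 0 0 -0.03 0",
)

```text
t: 17.4
position: [0.5362, 0.1623, 0.0657]
eef_rot: [-3.141, -0.001, -3.139]
contact_force: [-0.2, -0.9, -2.3]
grip_width: 0.669
```

servo_tool(
  motion="0.05 0 0 -0.007 0; 0.05 0 0 -0.014 0; 0.05 0 0 -0.02 0; 0.05 0 0 -0.026 0; 0.05 0 0 -0.031 0; 0.05 0 0 -0.033 0; 0.05 0 0 -0.033 0",
)

```text
t: 18.27
position: [0.5366, 0.1625, 0.0333]
eef_rot: [3.142, -0.0, -3.139]
contact_force: [0.0, 0.0, -2.0]
grip_width: 0.665
```

Free all the way. Now I lower the last few mm until contact.

servo_tool(
  motion="0.05 0 0 -0.002 0; 0.05 0 0 -0.004 0; 0.05 0 0 -0.005 0; 0.05 0 0 -0.005 0",
)

```text
t: 18.77
position: [0.5365, 0.1625, 0.0283]
eef_rot: [3.142, -0.0, -3.139]
contact_force: [-0.4, -0.2, -1.7]
grip_width: 0.666
```

servo_tool(
  motion="0.05 0 0 -0.001 0; 0.05 0 0 -0.0015 0; 0.05 0 0 -0.0015 0",
)

```text
t: 19.15
position: [0.5367, 0.1625, 0.0278]
eef_rot: [3.142, 0.0, -3.139]
contact_force: [-4.7, -1.6, 8.0]
grip_width: 0.665
```

servo_tool(
  motion="0.062 0 0 0 0; 0.07 0 0 0 0; 0.075 0 0 0 0; 0.075 0 0 0.004 0; 0.075 0 0 0.02 0; 0.075 0 0 0.07 0; 0.06 0 -0.02 0.12 0; 0.06 -0.01 -0.08 0.14 0; 0.06 -0.025 -0.14 0.14 0; 0.06 -0.04 -0.2 0.14 0; 0.06 -0.055 -0.26 0.13 0; 0.06 -0.07 -0.32 0.11 0; 0.06 -0.0805 -0.37 0.09 0; 0.06 -0.0805 -0.4033 0.074 0; 0.06 -0.0805 -0.4033 0.074 0; 0.06 -0.0805 -0.4033 0.074 0",
)

```text
t: 21.15
position: [0.4567, -0.2401, 0.1017]
eef_rot: [3.141, 0.001, -3.139]
contact_force: [0.5, -0.7, 0.0]
grip_width: 0.705
```

```bash
python3 - <<'E'
from h import *
s=robot.sense();print(s['position'],s['eef_rot'],s['t'],s['contact_force'],s['grip_width'])
w=grab('wrist','w9'); print(ring(w,[.456,-.2405,.02],60,.015))
# washer check in scene/side
out=[]
out.append(cv2.resize(w['frame'][:,:,::-1],(400,300)))
for n in('scene','side'):
    g=grab(n,n+'9');u=proj(g,[[.537,.162,.035]])[0].astype(int);o=(u[0]-32,u[1]-24)
    out.append(cv2.resize(g['frame'][o[1]:o[1]+48,o[0]:o[0]+64,::-1],(400,300),interpolation=2))
cv2.imwrite('pics/v9.png',np.vstack([np.hstack(out[:2]),np.hstack([out[2],np.zeros_like(out[2])])]))
E
```

```text
[ 0.4567 -0.2401  0.1017] [ 3.1412  0.001  -3.1387] 21.15 [ 0.4975 -0.7404  0.0264] 0.7050494911054922
(array([323.9824, 241.9599]), ((325.67132568359375, 237.97952270507812), (55.75833511352539, 58.76994323730469), 4.042469501495361), array([ 0.4551, -0.2394,  0.015 ]))
```

View pics/v9.png

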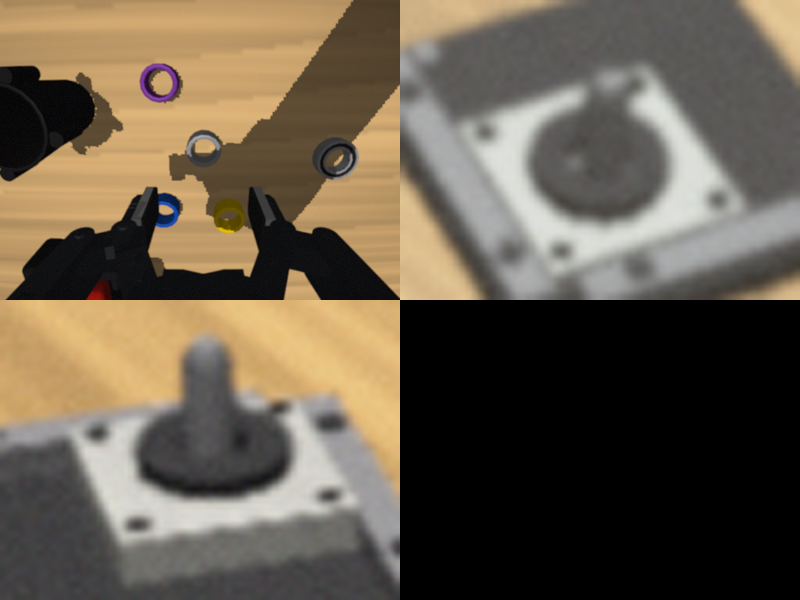

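Views show the washer flat and home on the flange, with the carrier flush against both bars. The sleeve is the grey ring, at wrist px (325,235). I've now used all 12 views, so from here I go by numbers only.

servo_tool(
  motion="0.065 -0.0012 0.0002 -0.03 0; 0.065 -0.0012 0.0002 -0.06 0; 0.065 -0.0012 0.0002 -0.066 0; 0.065 -0.0012 0.0002 -0.066 0",
)

```text
t: 21.8
position: [0.4553, -0.2403, 0.0355]
eef_rot: [3.142, 0.0, -3.139]
contact_force: [0.2, -0.5, 0.7]
grip_width: 0.76
```

```bash
python3 - <<'E'
from h import *
s=robot.sense();x,y,z=s['position'];print(s['position'],s['t'],s['contact_force'],s['grip_width'])
w=grab('wrist','w10')
for R in(50,58,66): print(ring(w,[.4555,-.2405,.012],R,.010))
print(at_z(load('w5'),[[327.7,313.5]],.005))
E
```

```text
[ 0.4553 -0.2403  0.0355] 21.8 [ 0.2425 -0.48    0.7001] 0.7602611268142857
(array([324.1814, 285.2602]), ((326.6225891113281, 286.42333984375), (76.04830932617188, 80.6963882446289), 4.645808219909668), array([ 0.4572, -0.2393,  0.01  ]))
(array([324.1814, 285.2602]), ((326.6225891113281, 286.42333984375), (76.04830932617188, 80.6963882446289), 4.645808219909668), array([ 0.4572, -0.2393,  0.01  ]))
(array([324.1814, 285.2602]), ((326.6225891113281, 286.42333984375), (76.04830932617188, 80.6963882446289), 4.645808219909668), array([ 0.4572, -0.2393,  0.01  ]))
[[ 0.6282 -0.1869  0.005 ]]
```

servo_tool(
  motion="0.065 0.001 0.0008 -0.015 0; 0.065 0.001 0.0008 -0.03 0; 0.065 0.001 0.0008 -0.033 0; 0.065 0.001 0.0008 -0.033 0; 0.045 0.001 0.0008 -0.033 0; 0.026 0.001 0.0008 -0.033 0; 0.026 0.001 0.0008 -0.033 0; 0.026 0.001 0.0008 -0.033 0; 0.026 0.001 0.0008 -0.033 0",
)

```text
t: 22.98
position: [0.4563, -0.24, 0.0026]
eef_rot: [-3.142, 0.001, -3.14]
contact_force: [-2.0, 0.6, 6.6]
grip_width: 0.399
```

servo_tool(
  motion="0.026 0 0 0.01 0; 0.026 0 0 0.04 0; 0.026 0 0 0.08 0; 0.026 0 0 0.1 0; 0.026 0 0 0.1 0; 0.026 0 0 0.1 0",
)

```text
t: 23.72
position: [0.4554, -0.2396, 0.1012]
eef_rot: [3.141, -0.001, -3.139]
contact_force: [-0.3, -0.2, -0.9]
grip_width: 0.392
```

```bash
python3 - <<'E'
from h import *
s=robot.sense();x,y,z=s['position'];print(s['position'],s['t'],s['contact_force'],s['grip_width'])
w=grab('wrist','w11'); f=w['frame']
hsv=cv2.cvtColor(np.ascontiguousarray(f),cv2.COLOR_RGB2HSV)
print(proj(w,[[x,y,z+.017],[x,y,z-.003],[x,y,z+.007]]))
u=proj(w,[[x,y,z+.01]])[0].astype(int)
for v in range(u[1]-70,u[1]+60,5): print(v,' '.join('%3d%s'%(f[v,c].mean(),'*' if hsv[v,c,1]>80 else ' ') for c in range(u[0]-72,u[0]+73,6)))
E
```

```text
[ 0.4554 -0.2396  0.1012] 23.725 [-0.3016 -0.2493 -0.8906] 0.3919296625600435
[[324.3564 331.9886]
 [324.4339 306.099 ]
 [324.3974 318.2831]]
252 176* 174* 174* 176* 167*  75*  78*  77*  75*  78*  76*  75*  76*  77*  80*  75*  77*  75*  77*  78*  78*  75*  76*  77*  77*
257 174* 173* 175* 173*  77*  75*  75*  75*  75*  74*  76*  74*  72*  76*  77*  74*  74*  75*  75*  74*  76*  76*  75*  77*  74*
262 172* 170* 172* 172*  76*  75*  75*  76*  76*  76*  73*  73*  74*  75*  75*  77*  74*  75*  73*  72*  75*  74*  74*  75*  73*
267 174* 172* 173* 173*  77*  75*  75*  75*  75*  75*  74*  77*  74*  74*  74*  74*  72*  76*  74*  74*  72*  71*  74*  74*  74*
272 174* 175* 172* 173*  75*  75*  77*  75*  77*  74*  72*  66   68   69   65   75*  74*  75*  73*  75*  74*  75*  73*  75*  72*
277 170* 170* 171* 171*  74*  77*  75*  73*  76*  69   68   68   66   62   64   54   70*  75*  73*  71*  75*  73*  73*  74*  72*
282 165* 166* 166* 164*  69*  74*  72*  72*  69   69   70   70   66   66   56   55   55   54   71*  70*  71*  69*  70*  71*  73*
287 160* 161* 162* 160* 131*  72* 140*  67   69   68   
[... 1694 characters left out ...]
   56   53   59   62   66  103*   8*  16   64   19   18 
357  12   17   16   21   14   70* 153*  73   64   62   55   55   56   53   55   60   64   63   60*  59*   9   20   14   13   16 
362  18   12   11*  14   11  104* 148* 149* 104*  59   64   63   64   64   62   63   63   51*  59*  63*  13   16   18   15   15 
367  10*  11*  14   10    7  137* 146* 144* 149* 141* 105*  64   61   64   78  123* 135* 122*  60*  68*   8*  19   15   13   16 
372  19   17   17   15   12* 151* 149* 148* 146* 145* 148* 147* 149* 148* 147* 148* 147* 142* 141* 142*  22*  20*  18   18   15 
377  16   15*  19   17   14  159* 159* 158* 157* 159* 158* 158* 158* 156* 158* 159* 157* 158* 159* 158*  44*  17   13   12*  16
```

servo_tool(
  motion="0.026 0.01 0.04 0.02 0; 0.026 0.02 0.09 0.04 0; 0.026 0.03 0.145 0.04 0; 0.026 0.04 0.2 0.04 0; 0.026 0.05 0.255 0.03 0; 0.026 0.065 0.31 0.02 0; 0.026 0.075 0.36 0.01 0; 0.026 0.0812 0.39 0.003 0; 0.026 0.0812 0.402 0.001 0; 0.026 0.0812 0.402 0 0; 0.026 0.0812 0.402 0 0; 0.026 0.0812 0.402 0 0",
)

```text
t: 25.28
position: [0.5373, 0.1607, 0.1021]
eef_rot: [-3.141, 0.0, -3.141]
contact_force: [0.2, 1.3, -0.1]
grip_width: 0.395
```

```bash
python3 - <<'E'
from h import *
def edges(f,Xc,half):
    # sub-pixel left/right dark-silhouette centre along the row through Xc
    u=proj(f,[Xc])[0]; r=f['frame'].mean(2)[int(round(u[1]))-1:int(round(u[1]))+2].mean(0)
    c=int(round(u[0])); return u, r[c-half:c+half+1].astype(int).tolist()
s=robot.sense();x,y,z=s['position'];print(s['position'],s['t'],s['contact_force'],s['grip_width'])
for n in('scene','side'):
    f=grab(n,n+'12'); print(n)
    for zz in (.06,.066,.072): print(' sp',*edges(f,[.5368,.1625,zz],12))
    for zz in (.003,.007,.011): print(' sl',*edges(f,[x-.0008,y+.0005,z+zz],12))
E
```

```text
[0.5373 0.1607 0.1021] 25.275 [ 0.1565  1.3337 -0.1225] 0.3946788942174091
scene
 sp [364.1077 260.3079] [209, 197, 177, 153, 135, 120, 111, 101, 88, 80, 80, 81, 81, 81, 79, 74, 72, 77, 83, 91, 96, 98, 92, 80, 65]
 sp [364.2665 258.6953] [199, 201, 198, 187, 173, 159, 147, 130, 104, 84, 82, 82, 82, 81, 80, 80, 80, 86, 93, 96, 97, 96, 85, 68, 56]
 sp [364.4262 257.0729] [134, 144, 159, 168, 176, 185, 187, 172, 138, 100, 84, 81, 82, 81, 80, 78, 77, 82, 92, 94, 91, 80, 65, 52, 48]
 sl [365.0546 247.6066] [88, 91, 90, 87, 83, 74, 74, 74, 77, 79, 80, 80, 78, 72, 74, 75, 68, 52, 42, 40, 41, 44, 54, 65, 64]
 sl [365.1642 246.4822] [89, 91, 89, 83, 78, 73, 74, 75, 77, 81, 83, 83, 81, 78, 71, 73, 65, 49, 41, 39, 40, 42, 45, 52, 57]
 sl [365.2742 245.3531] [92, 91, 86, 77, 70, 71, 74, 75, 76, 80, 81, 81, 80, 77, 67, 68, 59, 47, 41, 38, 39, 39, 41, 45, 48]
side
 sp [270.1383 225.7025] [155, 152, 143, 130, 104, 76, 65, 59, 51, 51, 54, 55, 56, 53, 52, 51, 48, 47, 49, 55, 52, 52, 53, 47, 47]
 sp [270.0482 223.4097] [164, 167, 163, 162, 157, 153, 149, 134, 115, 70, 50, 54, 56, 57, 54, 53, 52, 52, 54, 55, 51, 51, 50, 49, 50]
 sp [269.9577 221.1064] [161, 158, 157, 157, 156, 156, 157, 158, 135, 78, 53, 55, 55, 58, 54, 53, 52, 52, 51, 50, 51, 53, 51, 56, 76]
 sl [269.624  208.4395] [153, 148, 148, 145, 121, 70, 47, 47, 50, 51, 51, 45, 48, 53, 48, 27, 14, 12, 11, 11, 19, 64, 121, 156, 163]
 sl [269.5623 206.8573] [149, 146, 145, 141, 113, 65, 46, 48, 50, 51, 49, 46, 46, 53, 48, 28, 14, 12, 10, 9, 20, 68, 126, 160, 166]
 sl [269.5004 205.2701] [144, 143, 141, 125, 82, 49, 47, 46, 49, 49, 50, 47, 47, 56, 47, 27, 14, 9, 11, 11, 22, 76, 133, 162, 163]
```

servo_tool(
  motion="0.026 0 0 -0.002 0; 0.026 0 0 -0.006 0; 0.026 0 0 -0.012 0; 0.026 0 0 -0.018 0; 0.026 0 0 -0.024 0; 0.026 0 0 -0.03 0; 0.026 0 0 -0.03 0",
)

```text
t: 26.25
position: [0.5367, 0.1621, 0.0712]
eef_rot: [-3.141, -0.001, -3.139]
contact_force: [0.3, -0.4, -0.7]
grip_width: 0.394
```

servo_tool(
  motion="0.026 0 0 -0.006 0; 0.026 0 0 -0.012 0; 0.026 0 0 -0.018 0; 0.026 0 0 -0.023 0; 0.026 0 0 -0.025 0; 0.026 0 0 -0.025 0",
)

```text
t: 27.0
position: [0.537, 0.1622, 0.0467]
eef_rot: [3.142, -0.0, -3.139]
contact_force: [-0.2, 0.5, -0.1]
grip_width: 0.391
```

servo_tool(
  motion="0.026 0 0 -0.0015 0; 0.026 0 0 -0.003 0; 0.026 0 0 -0.004 0; 0.026 0 0 -0.004 0",
)

```text
t: 27.5
position: [0.5371, 0.1622, 0.0428]
eef_rot: [3.142, -0.0, -3.139]
contact_force: [-0.3, -0.0, -1.1]
grip_width: 0.396
```

servo_tool(
  motion="0.026 0 0 -0.001 0; 0.026 0 0 -0.0015 0; 0.026 0 0 -0.0015 0",
)

```text
t: 27.88
position: [0.5372, 0.1622, 0.0426]
eef_rot: [3.141, 0.0, -3.139]
contact_force: [-6.0, -2.2, 14.4]
grip_width: 0.394
```

servo_tool(
  motion="0.04 0 0 0 0; 0.05 0 0 0 0; 0.06 0 0 0 0; 0.06 0 0 0.006 0; 0.06 0 0 0.03 0; 0.07 0 0 0.08 0; 0.07 -0.01 -0.04 0.1 0; 0.07 -0.02 -0.09 0.1 0; 0.07 -0.035 -0.14 0.09 0; 0.07 -0.05 -0.19 0.08 0; 0.07 -0.0685 -0.235 0.05 0; 0.07 -0.0685 -0.2585 0.015 0; 0.07 -0.0685 -0.2585 0.0 0; 0.07 -0.0685 -0.2585 -0.006 0; 0.07 -0.0685 -0.2585 -0.006 0",
)

```text
t: 29.75
position: [0.4692, -0.0952, 0.0358]
eef_rot: [3.141, 0.0, -3.138]
contact_force: [0.1, 1.2, -0.3]
grip_width: 0.82
```

```bash
python3 - <<'E'
from h import *
s=robot.sense();x,y,z=s['position'];print(s['position'],s['t'],s['contact_force'],s['grip_width'])
w=grab('wrist','w13')
for R in(62,68,74): print(ring(w,[.4685,-.096,.007],R,.007))
E
```

```text
[ 0.4692 -0.0952  0.0358] 29.75 [ 0.1242  1.1592 -0.3006] 0.8200103832799247
(array([322.8089, 278.8097]), ((324.51373291015625, 280.28094482421875), (92.83154296875, 93.99356079101562), 86.8438491821289), array([ 0.4693, -0.0951,  0.007 ]))
(array([322.8089, 278.8097]), ((324.51373291015625, 280.28094482421875), (92.83154296875, 93.99356079101562), 86.8438491821289), array([ 0.4693, -0.0951,  0.007 ]))
(array([322.8089, 278.8097]), ((324.51373291015625, 280.28094482421875), (92.83154296875, 93.99356079101562), 86.8438491821289), array([ 0.4693, -0.0951,  0.007 ]))
```

servo_tool(
  motion="0.07 -0.0005 0.0006 -0.015 0; 0.07 -0.0005 0.0006 -0.03 0; 0.07 -0.0005 0.0006 -0.0345 0; 0.07 -0.0005 0.0006 -0.0345 0; 0.05 -0.0005 0.0006 -0.0345 0; 0.036 -0.0005 0.0006 -0.0345 0; 0.036 -0.0005 0.0006 -0.0345 0; 0.036 -0.0005 0.0006 -0.0345 0",
)

```text
t: 30.8
position: [0.4684, -0.0958, 0.0017]
eef_rot: [3.142, 0.001, -3.139]
contact_force: [-1.7, 1.0, 7.4]
grip_width: 0.499
```

servo_tool(
  motion="0.036 0 0 0.01 0; 0.036 0 0 0.04 0; 0.036 0 0 0.08 0; 0.036 0 0 0.1 0; 0.036 0 0 0.1 0; 0.036 0 0 0.1 0",
)

```text
t: 31.55
position: [0.4675, -0.0957, 0.1001]
eef_rot: [3.141, -0.001, -3.139]
contact_force: [0.6, 0.1, -1.1]
grip_width: 0.503
```

```bash
python3 - <<'E'
from h import *
s=robot.sense();x,y,z=s['position'];print(s['position'],s['t'],s['contact_force'],s['grip_width'])
w=grab('wrist','w14'); f=w['frame']
hsv=cv2.cvtColor(np.ascontiguousarray(f),cv2.COLOR_RGB2HSV)
print(proj(w,[[x,y,z+.013],[x,y,z-.001],[x+.023,y,z+.013],[x-.023,y,z+.013]]))
u=proj(w,[[x,y,z+.01]])[0].astype(int)
for v in range(u[1]-72,u[1]+72,4): print(v,' '.join('%3d%s'%(f[v,c].mean(),'*' if hsv[v,c,1]>80 else ' ') for c in range(u[0]-72,u[0]+73,8)))
E
```

```text
[ 0.4675 -0.0957  0.1001] 31.55 [ 0.6235  0.069  -1.086 ] 0.5026497584235974
[[324.3439 326.3014]
 [324.4076 308.4252]
 [324.2629 372.9266]
 [324.4354 274.2544]]
250 161* 161* 161* 154*  68*  69* 128*  69*  68*  68*  67*  66*  69*  69*  69*  67*  65*  68*  68*
254 163* 161* 159*  86*  70*  69*  69*  67*  66*  68*  68*  68*  69*  68*  67*  67*  65*  66*  67*
258 163* 166* 164*  70*  71*  73*  69*  71*  72*  72*  70*  68*  71*  70*  68*  72*  69*  71*  67*
262 162* 162* 162*  69*  70*  71*  67*  68*  69   68   67   68*  67*  69*  67*  70*  68*  65*  68*
266 155* 157* 156*  68*  71*  69*  66   70   69   66   64   65   64   70*  67*  62*  66*  65*  64*
270 151* 152* 152*  65*  65*  67*  67   71   70   68   63   64   59   59   62*  64*  65*  62*  65*
274 153* 152* 153*  64*  66*  72   73   69   77   79   66   65   56   55   66*  68*  65*  69*  66*
278 153* 151* 153*  64*  69   73   75  138  161  159  154  151   56   53   56   72*  71*  67*  70*
282 150* 151* 149*  64*  69   72  161  151   97   82  103  134   64   55   54   67*  71*  69*  72*
286 159* 155* 157*  68*  68  153  129   36   26
[... 1924 characters left out ...]
 9   12*
366  11*  18   36* 160* 160* 159*  72   63   58   53   56   57   65   90*  93* 158* 145*  13   14 
370  16   14   80* 156* 152* 156* 155* 117*  66   61   63   82  154* 158* 156* 156* 155*   8*  12 
374   5*  13  120* 153* 150* 151* 152* 153* 153* 148* 153* 153* 154* 152* 152* 152* 154*  12*  10 
378  16   17  145* 151* 151* 152* 152* 151* 151* 152* 153* 152* 151* 152* 151* 152* 153*   7   12*
382  18   18  152* 151* 151* 152* 151* 152* 153* 153* 152* 154* 152* 152* 153* 152* 154*  13   15 
386  12   14  156* 155* 155* 155* 153* 157* 156* 156* 156* 154* 157* 157* 156* 158* 156*  13*  12 
390  20   15  158* 157* 157* 157* 156* 156* 156* 159* 158* 158* 157* 158* 159* 159* 158*  15   10
```

servo_tool(
  motion="0.036 0.01 0.03 0.02 0; 0.036 0.02 0.08 0.03 0; 0.036 0.035 0.135 0.03 0; 0.036 0.05 0.19 0.02 0; 0.036 0.06 0.23 0.01 0; 0.036 0.0687 0.25 0.003 0; 0.036 0.0687 0.2578 0 0; 0.036 0.0687 0.2578 0 0; 0.036 0.0687 0.2578 0 0; 0.036 0.0687 0.2578 -0.001 0; 0.036 0.0687 0.2578 -0.001 0",
)

```text
t: 32.98
position: [0.5369, 0.1615, 0.1]
eef_rot: [3.142, 0.0, -3.14]
contact_force: [-0.0, 1.2, -0.6]
grip_width: 0.501
```

```bash
python3 - <<'E'
from h import *
s=robot.sense();x,y,z=s['position'];print(s['position'],s['t'],s['contact_force'],s['grip_width'])
f=grab('side','side15')
def L(X,h):
    u=proj(f,[X])[0];c=int(round(u[0]));v=int(round(u[1]));return u,c-h,f['frame'][v-1:v+2].mean((0,2))[c-h:c+h+1].astype(int).tolist()
print('sp',L([.537,.1625,.072],10));print('sp',L([.537,.1625,.067],10))
print('be',L([x,y,z+.005],15)); print('be',L([x,y,z+.009],15))
r=np.array([.826,-.563,0]); print([proj(f,[np.array([.537,.1625,.072])-.01*r,np.array([x,y,z+.005])-.023*r,np.array([x,y,z+.005])+.023*r])])
E
```

```text
[0.5369 0.1615 0.1   ] 32.975 [-0.0322  1.1699 -0.6166] 0.5009379140297201
sp (array([270.0333, 221.0847]), 260, [160, 158, 155, 158, 158, 155, 135, 79, 50, 54, 56, 57, 54, 54, 52, 51, 50, 51, 50, 51, 53])
sp (array([270.1086, 223.0047]), 260, [164, 161, 160, 152, 145, 130, 100, 63, 50, 55, 54, 53, 54, 53, 51, 50, 52, 53, 50, 53, 51])
be (array([269.6904, 208.3855]), 255, [153, 154, 155, 150, 138, 97, 55, 40, 37, 41, 44, 48, 49, 49, 49, 48, 51, 64, 52, 26, 14, 14, 10, 11, 31, 87, 148, 162, 166, 167, 169])
be (array([269.6288, 206.8036]), 255, [154, 152, 151, 146, 135, 94, 50, 32, 31, 40, 45, 49, 50, 52, 53, 51, 51, 61, 50, 25, 13, 14, 12, 11, 35, 94, 156, 166, 167, 168, 166])
[array([[265.7039, 221.0409],
       [259.5986, 208.2824],
       [279.7814, 208.489 ]])]
```

servo_tool(
  motion="0.036 0.0003 -0.0003 -0.002 0; 0.036 0.0003 -0.0003 -0.005 0; 0.036 0.0003 -0.0003 -0.01 0; 0.036 0.0003 -0.0003 -0.015 0; 0.036 0.0003 -0.0003 -0.02 0; 0.036 0.0003 -0.0003 -0.025 0; 0.036 0.0003 -0.0003 -0.03 0; 0.036 0.0003 -0.0003 -0.034 0; 0.036 0.0003 -0.0003 -0.034 0",
)

```text
t: 34.15
position: [0.5369, 0.1617, 0.0655]
eef_rot: [-3.142, -0.001, -3.139]
contact_force: [0.2, -0.8, -0.5]
grip_width: 0.501
```

servo_tool(
  motion="0.036 0 0 -0.0015 0; 0.036 0 0 -0.003 0; 0.036 0 0 -0.0035 0; 0.036 0 0 -0.0035 0",
)

```text
t: 34.65
position: [0.5371, 0.1618, 0.0624]
eef_rot: [3.141, 0.0, -3.139]
contact_force: [-1.0, 0.7, -1.7]
grip_width: 0.504
```

servo_tool(
  motion="0.036 0 0 -0.001 0; 0.036 0 0 -0.002 0; 0.036 0 0 -0.002 0",
)

```text
t: 35.02
position: [0.5373, 0.1618, 0.0616]
eef_rot: [3.141, 0.001, -3.139]
contact_force: [-5.0, -1.3, 12.6]
grip_width: 0.507
```

servo_tool(
  motion="0.05 0 0 0 0; 0.06 0 0 0 0; 0.07 0 0 0 0; 0.07 0 0 0.006 0; 0.07 0 0 0.03 0; 0.07 0 0 0.08 0; 0.07 -0.01 -0.02 0.14 0; 0.07 -0.02 -0.04 0.2 0; 0.07 -0.037 -0.062 0.24 0; 0.07 -0.037 -0.062 0.24 0; 0.07 -0.037 -0.062 0.24 0; 0.07 -0.037 -0.062 0.24 0",
)

```text
t: 36.52
position: [0.4997, 0.1002, 0.2989]
eef_rot: [-3.141, -0.002, -3.139]
contact_force: [1.7, 0.0, 0.4]
grip_width: 0.82
```

```bash
python3 - <<'E'
from h import *
s=robot.sense();print(s['position'],s['eef_rot'],s['t'],s['contact_force'])
f=grab('wrist','w16'); g=load('w4')
# flange hole positions (dark dots) before and after via world plane z=.03; registration to w4
w4h=np.array([[297,60],[603,147],[497,435],[203,357]])/5+[300,165]
W=at_z(g,w4h,.03); pr=proj(f,W); gray=f['frame'].mean(2)
for w,p in zip(W,pr):
    x,y=p.astype(int); q=gray[y-7:y+8,x-7:x+8]; m=np.clip(q.min()+25-q,0,None); yy,xx=np.mgrid[-7:8,-7:8]
    c=[x+(m*xx).sum()/m.sum(),y+(m*yy).sum()/m.sum()]; print(p,c,at_z(f,[c],.03)[0]-w,q.min(),np.median(q))
# ring outlines: top-face model vs side view dark silhouette
d=grab('side','side16'); sc=grab('scene','scene16')
for z,R in((.035,.03),(.05,.018),(.066,.023),(.078,.007)):
    u=proj(d,[[.537,.162,z]])[0];c=int(round(u[0]));v=int(round(u[1]));r=np.array([.826,-.563,0])
    e=proj(d,[np.array([.537,.162,z])-R*r,np.array([.537,.162,z])+R*r])[:,0]
    print(z,e,c-18,d['frame'][v].mean(1)[c-18:c+19].astype(int).tolist())
E
```

```text
[0.4997 0.1002 0.2989] [-3.1412 -0.0023 -3.1385] 36.525 [1.7431 0.0405 0.4031]
[359.1855 178.8819] [np.float64(358.6578947368421), np.float64(178.47434210526316)] [-0.0004 -0.0006  0.    ] 1.6666666666666667 72.33333333333333
[420.6613 196.3048] [np.float64(420.3225806451613), np.float64(195.99249812453112)] [-0.0004 -0.0004  0.    ] 0.0 70.66666666666667
[399.4213 254.0937] [np.float64(398.99927113702626), np.float64(253.8731778425656)] [-0.0003 -0.0005  0.    ] 3.6666666666666665 65.33333333333333
[340.3586 238.4678] [np.float64(340.1172901921133), np.float64(237.84934277047523)] [-0.0008 -0.0003  0.    ] 1.0 74.0
0.035 [257.8803 283.4987] 253 [64, 67, 65, 66, 66, 56, 45, 24, 20, 21, 23, 34, 41, 45, 51, 54, 47, 50, 50, 52, 51, 47, 46, 38, 35, 23, 21, 18, 16, 24, 20, 34, 53, 64, 64, 67, 66]
0.05 [262.7393 278.1983] 252 [75, 52, 46, 48, 60, 55, 63, 67, 55, 47, 32, 33, 42, 48, 50, 53, 50, 51, 51, 49, 47, 51, 47, 50, 48, 43, 38, 27, 21, 25, 28, 48, 61, 66, 66, 53, 39]
0.066 [260.293  280.1674] 252 [142, 145, 149, 153, 162, 162, 161, 162, 146, 98, 57, 40, 27, 39, 45, 45, 50, 48, 50, 55, 52, 51, 45, 41, 38, 35, 45, 53, 65, 108, 128, 138, 135, 143, 158, 163, 171]
0.078 [267.0117 273.0884] 252 [162, 166, 164, 163, 159, 155, 157, 155, 154, 138, 100, 65, 34, 32, 40, 43, 46, 53, 56, 58, 50, 44, 48, 47, 33, 32, 45, 78, 127, 152, 161, 166, 171, 168, 172, 167, 168]
```

```bash
python3 -c "
from workcell import robot,close_job
s=robot.sense();print(s['t'],s['contact_force'],close_job())"
```

```text
the job is handed in; nothing more can be done
36.675 [-0.52590571  0.4123329   0.61718713] None
```

The carrier is registered against both stops, the washer, sleeve and bearing are stacked on its spindle in that order, and the job was handed in at 36.7 s. No verdict was reported.

**Carrier:** I pushed it with two fingertips, first along +x and then +y, until the force jumped at each bar. The pictures then showed no visible gap at either bar. After the last ring was placed, the four flange holes were within 0.9 mm of where they had been after the push, which is within my pixel-reading error.

**Rings:** Each was lowered at no more than about 60 mm/s and met no resistance until it seated. I released each one only after the seating force appeared.

| Ring | Tool height at contact | Expected height |
|---|---|---|
| Washer | 27.8 mm | 27.7 mm |
| Sleeve | 42.6 mm | 42.6 mm |
| Bearing | 61.6 mm | 61.7 mm |

**Last checks:** The bearing's outline in the side view was centred to within about 1 to 2 mm of the estimated spindle axis. I had used all 12 picture views by then, so the sleeve and bearing placements were checked by numbers only. The arm was raised clear and touching nothing.

**Disagreements:**
- Carrier position estimates differed by 2 to 3 mm between the cameras and the fingertip contacts.
- The gripper read 1 to 4 mm under each ring's true diameter, most on the washer.

Neither stopped a ring from seating.

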